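# Lay the standing flute joint in the spring cradle

## Task

Take the black flute joint that stands on its foot and lay it on its side in the wooden spring cradle, ready for work on its finger holes: finger holes facing up, the silver-banded end pressed flush against the low brass stop and the foot against the red spring pad, so that the spring holds it and it rests fully down in both felt V rests. Leave everything else on the bench where it is, and let go of the flute.

Things in the scene. Friction and masses are not known exactly. Their poses are not given: they have to be found in the camera images.
- flute: The flute joint, a black rod 240 mm long, 34 mm in diameter (grip it there), 0.2 to 0.4 kg, with a 42 mm foot collar over its first 35 mm. Origin: centre of the foot's end face; z runs along the rod to the silver-banded end; the finger holes are on its -x side. It starts standing on the flap (its top 248 mm above the bench), the holes facing left (+y) within about 35 degrees.
- flute_top (a point): Centre of the flute's banded end face, 240 mm from its origin along its z axis. The silver band is 37 mm in diameter and 25 mm long. An ivory inlay on this end face lies on the side of the finger holes.
- flute_hole (a point): The middle one of three finger holes (ivory rings 13 mm wide, in a row 70, 125 and 190 mm from the foot): on the flute's surface, 125 mm from the foot, 17 mm off the axis on its -x side.
- cradle: Pale wooden cradle fixed to the bench. Origin: centre of its underside, on the bench; x runs level from the red pad to the brass stop, z up. Base board 14 mm thick, 90 mm wide, from x = -222 to +178 mm. The seated flute lies with its foot at x = -120 mm, its banded end at x = +120 mm and its axis 65 mm above the bench, over y = 0.
- rest (a point): On the axis of the seated flute (65 mm above the bench) over the cradle's origin, midway along the flute. Two green felt V rests (45 degree sides, 20 mm long, about 60 mm wide, tops about level with this axis) stand at cradle x = -60 and +70 mm; between them the space above the base board is free for fingers.
- stop_face (a point): On the face of the fixed brass stop that looks to the pad: cradle x = +120 mm, 65 mm above the bench (axis of the seated flute). The stop is 50 mm wide, 16 mm thick; its top lies 5 mm below this point, so the banded end must come down behind it: to pass over the stop the flute's axis must be 14 mm or more above its seat.
- pad_face (a point): Centre of the red spring pad's face that looks to the stop, 65 mm above the bench. The pad is 46 mm wide and reaches from 22 mm below to 40 mm above this point; the dark housing behind it is 90 mm tall over the bench. At rest this face is at cradle x = -110 mm: the free gap to the stop is 230 mm, 10 mm less than the flute's length.
- plunger (a joint): Travel of the spring pad away from the stop, in m: 0 at rest, at most 0.024. It pushes back with about 3.6 N at rest, 8 N at 10 mm and 14 N at the end. With the flute in place it reads 0.010. Friction on its face can hold the foot, or tilt the flute in the hand, some mm above the rests until it is pressed down with up to 15 N.
- sanding_block: Bystander: pine block 45 x 90 x 32 mm lying on the flap; leave it. Origin: centre of its underside.
- scraper_card: Bystander: steel card 60 x 75 x 4 mm lying on the flap. Origin: centre of its underside.
- horn_cap: Bystander: dark red lacquered cap, 44 mm wide, 36 mm tall, on the flap. Origin: centre of its underside.
- brush: Bystander: brush 160 mm long lying on the flap nearest the robot. Origin: centre of its underside.
- oil_jar: Bystander: closed amber jar, 60 mm wide, 85 mm tall, standing on the bench. Origin: centre of its underside.
- flap: Fixed closed flap of dark wood on the bench, 350 x 360 mm, 8 mm thick, with brass hinges; the flute stands on it. Origin: centre of its underside.

How it is judged:
At the end, for the whole second after the job is handed in: The flute lies at rest along the cradle, both ends of its axis within 4 mm (sideways and in height) of the seated axis 65 mm above the bench, its banded end within 3 mm of the brass stop's face, the spring pad pushed back 7 to 14 mm by the foot, and the finger holes facing up within 27 degrees (x of flute_top in the frame of cradle between 0.117 and 0.1215 m and y of flute_top in the frame of cradle between -0.004 and 0.004 m and z of flute_top in the frame of cradle between 0.061 and 0.069 m and y of flute in the frame of cradle between -0.004 and 0.004 m and z of flute in the frame of cradle between 0.061 and 0.069 m and angle between flute's own x axis and vertical above 2.67 rad and value of joint plunger between 0.007 and 0.014 m and linear speed of flute below 0.01 m/s and angular speed of flute below 0.1 rad/s); the robot touches nothing.
It fails at once if one of the other loose things on the bench or flap was moved more than 30 mm (distance of any of sanding_block, scraper_card, horn_cap, brush, oil_jar from where it was at the start of the episode above 0.03 m).
It also fails if it takes over 48 s, if anything falls off the work surface, if the arm or the gripper's body presses on something with over 40 N, if the wrist force passes 120 N, or if a joint passes its speed limit or range.

## Robot

A 7-joint arm with a two-finger parallel gripper is mounted at the origin on the work surface. World frame = base frame: x ahead of the robot, y to its left, z up, the work surface at z = 0. Lengths are in m, angles in rad, forces in N, time in s.
With the tool pointing down it reaches from about 0.4 to 0.875 m from the base axis. Payload 19.3 kg.
Tool frame: the origin (TCP) lies at the very end of the fingers, on their centre line; the grasp point (between the pads) lies 19 mm behind it; z points along the fingers, y is the line along which they close (so a half turn about z gives the same grasp; the last joint's range is limited). The gripper opens to 85 mm and grips with 20 to 120 N. Pads are 22 mm wide; open, the fingers measure 114 mm over their backs; the gripper's body (76 mm by 85 mm) begins 54 mm behind the grasp point. The pads swing forward as they close: fully open they stand 13 mm farther back than shut.
Start: joints at [-1.295, 0.521, -0.036, 1.599, 0.021, 1.021, -0.113], TCP at [0.212, 0.588, 0.231] pointing down, gripper open.
Joint ranges: [-2.91, 2.91], [-0.3, 2.13], [-1.5, 1.42], [0.17, 2.43], [-1.26, 4.41], [0.16, 1.93], [-2.52, 2.52]. Speed limits (rad/s): [1.89, 1.89, 2.39, 2.39, 3.01, 3.01, 3.01].

## Interface

Orientations are given as [roll, pitch, yaw] about the fixed x, y, z axes, in that order (R = Rz(yaw) Ry(pitch) Rx(roll)).
In Python, from workcell import observe, grab_frame, job_done gives the robot as it stands.
- The arm moves only by the tool move_arm, never from a script. Its argument "plan" is a list that holds one entry, the list of rows, each a list of 7 numbers: the shift along the tool's x, y, z each as a share of 0.02 m, from -1 to 1, then the turn, a rotation vector about the tool's x, y, z each as a share of 6 degrees, from -1 to 1, then the opening, from -1 (shut) to 1 (fully open). A call has exactly 10 rows; each row shifts and turns the commanded pose from where the row before left it, along the tool's axes as they then stand; what a row does not reach is not made up. A row lasts 1/10 s, in which the tool goes at most 50 mm and 8.59 degrees, less where a joint would pass 70% of its speed; a pose out of reach is approached as far as the arm can. A call with a number of a shift or a turn outside -1 to 1 is refused whole. A call with a gripper value outside its range is refused whole. The fingers move at their own pace and stop on an object; "grip_force" is the grip in N (left out, the last holds). Time passes only in rows, so rows that do not move let the fingers close, or fill a call up. It gives the time, the measured TCP pose, the force, the opening and the grip force at its end, in the units of the state.
- observe(): the state, without advancing time (a new reading comes with each control period).
- grab_frame(name): name is "scene" or "top" or "wrist"; returns a dict with "color" (400x640x3 uint8, red, green, blue), "intrinsics" (3x3 intrinsics, pixels), "k1" (the pictures are not rectified: a ray, as slopes to the right and down, at radius r is drawn at 1 + k1 r^2 times it, then the intrinsics apply), "position" and "orientation" of the camera in the world; the wrist camera has in their place "tool_from_camera" (4x4, takes a point from camera to tool coordinates, whose origin is the TCP and whose axes are the flange's). Camera axes: x right, y down, z forward; pixel columns grow to the right and rows downward; lengths in m; the calibration is good to about 2 mm. A picture is of the moment at which its call begins: read the wrist's pose just before it. There is no depth.
- job_done(): hands the job in; it is judged then, once.
The state is a dict: "clock": time; "qpos": joint angles; "qd": joint speeds; "joint_efforts": joint torques, N m; "position": TCP position; "tool_rot": TCP orientation; "force": force on the tool from outside, world axes, zero at the start; "moment": the same for the moment, N m; "grip_width": finger opening in m; "finger_force": force on a finger pad.
Only numpy, scipy, OpenCV 4.12 (cv2) and the standard library are available. Lean on these libraries where they do the work, as an engineer would, in place of code of your own. Each camera call takes 0.05 s, during which the arm holds its last target. There are 200 camera calls.

## Working session

There is one attempt and no reset: what is moved stays moved. The work goes in short steps, Python scripts to look and compute and a tool call to move; the robot and the scene stay as the last step left them, time stands still between calls to the robot, and variables do not carry over. Pictures are saved under pics/ and viewed, at most 11 in all, crops included, and the job is handed in when it is done.

Besides the shell and the picture viewer there is one more tool, called after "Call:" as a command line: name --argument value ..., lists and objects as JSON in quotes. move_arm: Moves the arm, as the interface text tells. Shift numbers are shares of 0.02 m and turn numbers shares of 6 degrees, none past 1 either way. Its arguments: {"type":"object","properties":{"plan":{"type":"array"},"grip_force":{"type":"number"}},"required":["plan"]}

```bash
mkdir -p pics; ls; python3 - <<'E'
from workcell import observe, grab_frame
import cv2,pickle
print(observe())
d={}
for n in("scene","top","wrist"):
    f=grab_frame(n);d[n]=f
    print(n,{k:v for k,v in f.items() if k!="color"})
    cv2.imwrite(f"pics/{n}0.png",f["color"][:,:,::-1])
pickle.dump(d,open("f0.pkl","wb"))
E
```

```text
pics
{'clock': 0.0, 'qpos': array([-1.29521505,  0.52199068, -0.0363504 ,  1.60002389,  0.02121286,
        1.02110361, -0.11281361]), 'qd': array([ 4.31488024e-04, -3.02151567e-04,  1.64011673e-04,  1.58226678e-05,
       -3.18314732e-04,  1.70581038e-04, -2.18952598e-03]), 'joint_efforts': array([ 1.10436758e-03, -9.27084875e+01,  1.98011287e+00, -3.69927871e+01,
        1.78329827e-02,  7.94697844e-03,  4.11960275e-05]), 'position': array([0.21174081, 0.58766926, 0.23073433]), 'tool_rot': array([-3.14045555e+00,  8.18506837e-05,  2.79581479e+00]), 'force': array([-0.02002737,  0.56362659,  0.26204389]), 'moment': array([0.04052305, 0.01815979, 0.02476494]), 'finger_force': 0.0, 'grip_width': 0.08508774788386711}
scene {'intrinsics': array([[459.98229491,   0.        , 319.44372653],
       [  0.        , 459.98229491, 198.60405571],
       [  0.        ,   0.        ,   1.        ]]), 'k1': 0.0156558473586508, 'position': array([0.89275711, 0.55428432, 0.96464281]), 'orientation': array([-2.45945554, -0.01083495,  2.58877819])}
top {'intrinsics': array([[389.40993965,   0.        , 317.45489647],
       [  0.        , 389.40993965, 200.94441647],
       [  0.        ,   0.        ,   1.        ]]), 'k1': -0.055508455945075454, 'position': array([0.40327094, 0.00500758, 1.09356666]), 'orientation': array([-2.9656246 , -0.02738833, -1.59905003])}
wrist {'intrinsics': array([[333.36895793,   0.        , 318.28522424],
       [  0.        , 333.36895793, 194.31561881],
       [  0.        ,   0.        ,   1.        ]]), 'k1': -0.016242588272563356, 'tool_from_camera': array([[ 4.77827568e-04, -9.45591115e-01, -3.25357058e-01,
         8.40471023e-02],
       [ 9.99999850e-01,  5.38574174e-04, -9.66429245e-05,
         4.42224220e-04],
       [ 2.66613599e-04, -3.25356963e-01,  9.45591231e-01,
        -1.44132880e-01],
       [ 0.00000000e+00,  0.00000000e+00,  0.00000000e+00,
         1.00000000e+00]])}
```

View pics/scene0.png

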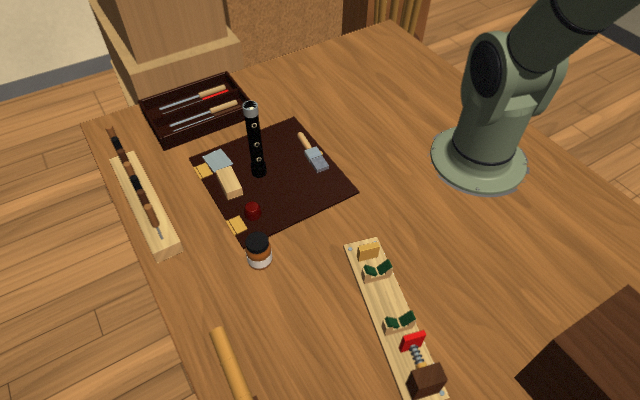

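View pics/top0.png

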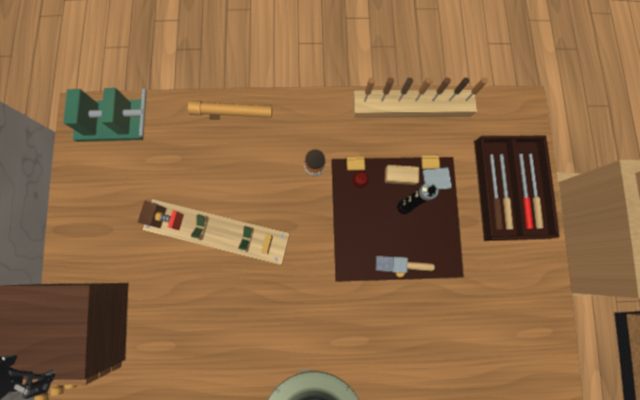

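```bash
cat > h.py <<'E'
import numpy as np,cv2,pickle
from scipy.spatial.transform import Rotation as R
def ray(f,px,T=None):
    p=np.array(px,float).reshape(-1,1,2)
    u=cv2.undistortPoints(p,f["intrinsics"],np.array([f["k1"],0,0,0])).reshape(-1,2)
    d=np.c_[u,np.ones(len(u))]
    if T is None: M,o=R.from_euler("xyz",f["orientation"]).as_matrix(),f["position"]
    else: T=T@f["tool_from_camera"]; M,o=T[:3,:3],T[:3,3]
    return o,d@M.T
def plane(f,px,z,T=None):
    o,d=ray(f,px,T); return o+d*((z-o[2])/d[:,2])[:,None]
def tri(f1,p1,f2,p2):
    o1,d1=ray(f1,p1);o2,d2=ray(f2,p2);d1,d2=d1[0],d2[0]
    s=np.linalg.lstsq(np.c_[d1,-d2],o2-o1,rcond=None)[0]
    a,b=o1+s[0]*d1,o2+s[1]*d2; return (a+b)/2,np.linalg.norm(a-b)
def proj(f,P,T=None):
    if T is None: M,o=R.from_euler("xyz",f["orientation"]).as_matrix(),f["position"]
    else: T=T@f["tool_from_camera"]; M,o=T[:3,:3],T[:3,3]
    c=(np.atleast_2d(P)-o)@M
    return cv2.projectPoints(c,np.zeros(3),np.zeros(3),f["intrinsics"],np.array([f["k1"],0,0,0]))[0].reshape(-1,2)
def pose(s):
    T=np.eye(4);T[:3,:3]=R.from_euler("xyz",s["tool_rot"]).as_matrix();T[:3,3]=s["position"];return T
def blobs(f,lo,hi,box,amin=6):
    x0,y0,x1,y1=box
    h=cv2.cvtColor(f["color"],cv2.COLOR_RGB2HSV)
    m=cv2.inRange(h,np.array(lo),np.array(hi)); k=np.zeros_like(m);k[y0:y1,x0:x1]=m[y0:y1,x0:x1]
    n,l,s,c=cv2.connectedComponentsWithStats(k)
    return [(c[i].round(1),s[i].tolist()) for i in range(1,n) if s[i,4]>=amin],k
E
python3 - <<'E'
from h import *
d=pickle.load(open("f0.pkl","rb"));t,s=d["top"],d["scene"]
for n,f,bx in(("top",t,(130,190,300,275)),("scene",s,(330,220,460,400))):
    print(n,"green",blobs(f,(60,80,20),(95,255,200),bx)[0]); print("red",blobs(f,(0,200,120),(5,255,255),bx)[0])
def crop(f,b,k):return cv2.resize(f["color"][b[1]:b[3],b[0]:b[2],::-1],None,fx=k,fy=k,interpolation=cv2.INTER_CUBIC)
a=crop(t,(130,190,300,275),4.7)[:300,:800]
b=crop(t,(388,165,458,225),5); c=crop(s,(225,90,285,190),3)
im=np.zeros((600,800,3),np.uint8); a=a[:300];im[:a.shape[0],:a.shape[1]]=a; im[300:300+b.shape[0],:b.shape[1]]=b; im[300:300+c.shape[0],400:400+c.shape[1]]=c
cv2.imwrite("pics/m0.png",im)
E
```

```text
top green [(array([243.6, 245.4]), [240, 242, 7, 7, 20])]
red []
scene green [(array([384. , 266.9]), [377, 260, 15, 15, 113]), (array([370.1, 270.4]), [364, 266, 13, 10, 81]), (array([406.9, 318.2]), [400, 311, 15, 15, 128]), (array([392. , 322.4]), [386, 318, 13, 10, 88])]
red [(array([413.3, 339.5]), [401, 330, 25, 22, 270])]
```

View pics/m0.png

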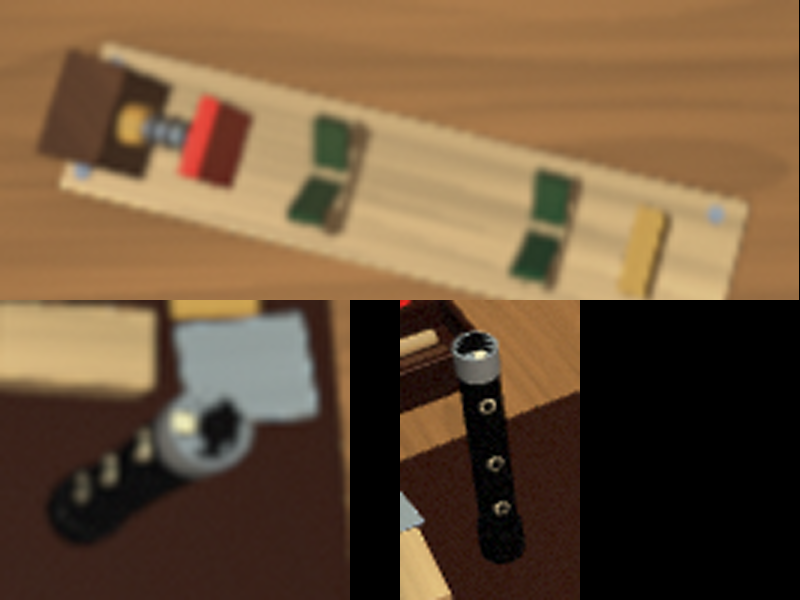

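```bash
python3 - <<'E'
from h import *
from scipy.optimize import least_squares
np.set_printoptions(precision=4,suppress=True)
d=pickle.load(open("f0.pkl","rb"));t,s=d["top"],d["scene"]
px=np.array([[105,42],[60,187],[748,203],[640,207],[620,290],[220,100],[205,180]])/4.7+[130,190]
loc=np.array([[-222,45,14],[-222,-45,14],[178,45,14],[120,25,60],[120,-25,60],[-110,23,105],[-110,-23,105]])/1e3
P=np.vstack([plane(t,p,l[2]) for p,l in zip(px,loc)])
def W(v):c,sn=np.cos(v[2]),np.sin(v[2]);return np.c_[v[0]+c*loc[:,0]-sn*loc[:,1],v[1]+sn*loc[:,0]+c*loc[:,1]]
r=least_squares(lambda v:(W(v)-P[:,:2]).ravel(),[.45,.2,-1.8]);print("cradle",r.x,np.degrees(r.x[2]));print((r.fun.reshape(-1,2)*1e3))
print(tri(t,(429.6,192.4),s,(250,105)),plane(t,(429.6,192.4),.248),plane(s,(250,105),.248))
for a,b in zip([(404.6,202.4),(410,199),(417.2,194.2)],[(259,159.3),(257,144.7),(254.3,125.3)]):print(tri(t,a,s,b))
print("inlay",plane(t,(424.8,189.4),.248))
for n,p,z in(("jar",(315,158),.085),("cap",(361,180),.036),("blockL",(386,175),.032),("blockR",(419,176),.032),("card",(437,180),.012)):print(n,plane(t,p,z))
E
```

```text
cradle [ 0.509   0.232  -1.8374] -105.2740409944056
[[-0.0852 -0.3914]
 [-0.291   0.3091]
 [ 0.0805 -2.6372]
 [ 1.174  -0.3336]
 [-0.7928  1.3426]
 [ 0.3441 -1.8451]
 [-0.4296  3.5557]]
(array([ 0.568, -0.277,  0.241]), np.float64(0.00020098292718018833)) [[ 0.5665 -0.2746  0.248 ]] [[ 0.5712 -0.269   0.248 ]]
(array([ 0.5726, -0.2606,  0.0708]), np.float64(0.005748252991880233))
(array([ 0.5723, -0.2614,  0.1243]), np.float64(0.005254668286485352))
(array([ 0.5721, -0.2615,  0.1907]), np.float64(0.004353926668789401))
inlay [[ 0.5736 -0.2642  0.248 ]]
jar [[ 0.6991 -0.0244  0.085 ]]
cap [[ 0.6471 -0.1528  0.036 ]]
blockL [[ 0.661 -0.225  0.032]]
blockR [[ 0.6562 -0.3193  0.032 ]]
card [[ 0.6481 -0.3773  0.012 ]]
```

```bash
cat >> h.py <<'E'
def rot(z,y):
    z=np.array(z,float);z/=np.linalg.norm(z);y=np.array(y,float);y-=z*(y@z);y/=np.linalg.norm(y)
    return np.c_[np.cross(y,z),y,z]
def steps(T,G,n):
    """constant body twist, shares per row, from pose T to G in n rows; also the mid position"""
    from scipy.linalg import logm,expm
    X=np.real(logm(np.linalg.inv(T)@G)); v=X[:3,3]/n/.02; w=np.array([X[2,1],X[0,2],X[1,0]])/n/np.radians(6)
    print("rows",n,np.r_[v,w].round(3),"mid",(T@expm(X/2))[:3,3].round(3))
def goal(p,Rm):
    G=np.eye(4);G[:3,:3]=Rm;G[:3,3]=p;return G
E
python3 - <<'E'
from h import *
from workcell import observe
s=observe();T=pose(s)
a=np.radians(110)
for az in(20,0):
  y=[np.cos(np.radians(az)),np.sin(np.radians(az)),0]
  steps(T,goal([.50,.30,.36],rot([0,0,-1],y)),20)
E
```

```text
rows 20 [-1.051e+00 -1.000e-03 -3.230e-01 -0.000e+00  0.000e+00  4.180e-01] mid [0.388 0.476 0.295]
rows 20 [-1.068  0.187 -0.323 -0.     0.     0.585] mid [0.401 0.489 0.295]
```

Call:
move_arm --plan '[[[-1,0,-0.3,0,0,0.42,1],[-1,0,-0.3,0,0,0.42,1],[-1,0,-0.3,0,0,0.42,1],[-1,0,-0.3,0,0,0.42,1],[-1,0,-0.3,0,0,0.42,1],[-1,0,-0.3,0,0,0.42,1],[-1,0,-0.3,0,0,0.42,1],[-1,0,-0.3,0,0,0.42,1],[-1,0,-0.3,0,0,0.42,1],[-1,0,-0.3,0,0,0.42,1]]]'

```text
clock: 1.15
position: [0.3829, 0.4842, 0.2918]
tool_rot: [3.142, 0.0, 2.352]
force: [-0.8, 0.5, 0.3]
grip_width: 0.0855
finger_force: 0.0
```

Call:
move_arm --plan '[[[-1,0,-0.3,0,0,0.42,1],[-1,0,-0.3,0,0,0.42,1],[-1,0,-0.3,0,0,0.42,1],[-1,0,-0.3,0,0,0.42,1],[-1,0,-0.3,0,0,0.42,1],[-1,0,-0.3,0,0,0.42,1],[-1,0,-0.3,0,0,0.42,1],[-1,0,-0.3,0,0,0.42,1],[-1,0,-0.3,0,0,0.42,1],[-1,0,-0.3,0,0,0.42,1]]]'

```text
clock: 2.15
position: [0.4922, 0.3186, 0.3518]
tool_rot: [-3.142, -0.0, 1.912]
force: [-0.4, 0.9, -0.6]
grip_width: 0.0853
finger_force: 0.0
```

```bash
python3 - <<'E'
from h import *
from workcell import observe,grab_frame
np.set_printoptions(precision=4,suppress=True)
s=observe();T=pose(s);print(s["position"],s["qpos"]);print(T[:3,:3])
f=grab_frame("wrist");pickle.dump((f,T),open("w1.pkl","wb"))
cv2.imwrite("pics/w1.png",f["color"][:,:,::-1])
print(proj(f,[[.509,.232,.065]],T))
d=np.radians
zt=[-np.cos(d(80))*np.cos(d(20)),-np.sin(d(80))*np.cos(d(20)),-np.sin(d(20))]
Rg=rot(zt,[1,-.17,0]);G=goal([.60,-.06,.25],Rg)
steps(T,G,20);steps(T,G,25)
E
```

```text
[0.4922 0.3186 0.3518] [-0.8649  0.3657  0.2646  1.5547 -0.0992  1.2345 -0.2425]
[[-0.335   0.9422 -0.    ]
 [ 0.9422  0.335   0.    ]
 [ 0.     -0.     -1.    ]]
[[308.696 210.09 ]]
rows 20 [-0.703  0.219  0.808  0.151 -0.569  0.214] mid [0.567 0.152 0.239]
rows 25 [-0.562  0.175  0.646  0.121 -0.456  0.171] mid [0.567 0.152 0.239]
```

View pics/w1.png

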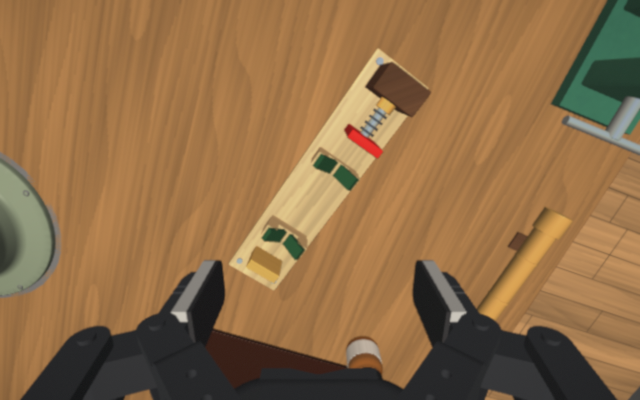

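```bash
python3 - <<'E'
from h import *
f,T=pickle.load(open("w1.pkl","rb"))
c=f["color"][:,:,::-1]
a=cv2.resize(c[40:160,300:440],None,fx=3.8,fy=3.8,interpolation=cv2.INTER_CUBIC)[:, :400]
a=cv2.resize(c[40:190,305:435],None,fx=3,fy=3,interpolation=cv2.INTER_CUBIC)
b=cv2.resize(c[220:300,225:315],None,fx=4.4,fy=4.4,interpolation=cv2.INTER_CUBIC)
im=np.zeros((460,800,3),np.uint8);im[:450,:390]=a;im[:352,400:796]=b
cv2.imwrite("pics/m1.png",im)
E
```

```text
(no output)
```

View pics/m1.png

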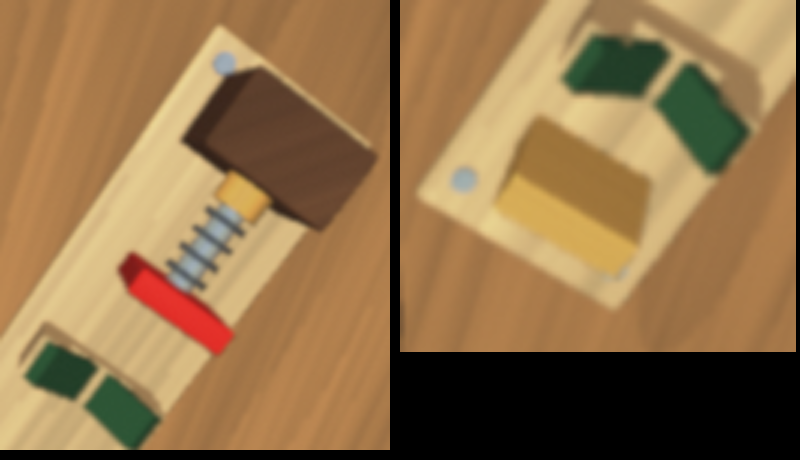

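```bash
python3 - <<'E'
from h import *
from scipy.optimize import least_squares
np.set_printoptions(precision=4,suppress=True)
f,T=pickle.load(open("w1.pkl","rb"))
px=np.array([[378.3,48.3],[430.3,90],[347.7,134.3],[377.7,158.3],[228.9,264.3],[273.4,290.5],[251.6,259.3],[279.8,275.2],[247,265.5],[275,283]])
loc=np.array([[-222,-45,14],[-222,45,14],[-110,-23,105],[-110,23,105],[178,-45,14],[178,45,14],[120,-25,60],[120,25,60],[136,-25,60],[136,25,60]])/1e3
P=np.vstack([plane(f,p,l[2],T) for p,l in zip(px,loc)])
def W(v):c,sn=np.cos(v[2]),np.sin(v[2]);return np.c_[v[0]+c*loc[:,0]-sn*loc[:,1],v[1]+sn*loc[:,0]+c*loc[:,1]]
r=least_squares(lambda v:(W(v)-P[:,:2]).ravel(),[.5,.23,-1.83],loss="soft_l1",f_scale=.001);print(r.x,np.degrees(r.x[2]));
e=(W(r.x)-P[:,:2])*1e3;c,s=np.cos(r.x[2]),np.sin(r.x[2]);print(np.c_[e@[c,s],e@[-s,c]])
E
```

```text
[ 0.5109  0.2373 -1.8372] -105.26223246774386
[[-0.8235 -0.2017]
 [-1.4462 -2.147 ]
 [ 2.8215  1.8543]
 [ 0.3515  1.3836]
 [-0.148  -0.9943]
 [-1.0472  1.4915]
 [-0.7523 -0.295 ]
 [ 0.2623  0.6239]
 [ 2.2636 -0.0927]
 [ 0.4769 -0.8023]]
```

Call:
move_arm --plan '[[[-0.7,0.2,0.8,0.15,-0.57,0.21,1],[-0.7,0.2,0.8,0.15,-0.57,0.21,1],[-0.7,0.2,0.8,0.15,-0.57,0.21,1],[-0.7,0.2,0.8,0.15,-0.57,0.21,1],[-0.7,0.2,0.8,0.15,-0.57,0.21,1],[-0.7,0.2,0.8,0.15,-0.57,0.21,1],[-0.7,0.2,0.8,0.15,-0.57,0.21,1],[-0.7,0.2,0.8,0.15,-0.57,0.21,1],[-0.7,0.2,0.8,0.15,-0.57,0.21,1],[-0.7,0.2,0.8,0.15,-0.57,0.21,1]]]'

```text
clock: 3.2
position: [0.5651, 0.157, 0.2348]
tool_rot: [-3.041, 0.611, 1.719]
force: [0.4, 0.3, -0.3]
grip_width: 0.0853
finger_force: 0.0
```

Call:
move_arm --plan '[[[-0.7,0.2,0.8,0.15,-0.57,0.21,1],[-0.7,0.2,0.8,0.15,-0.57,0.21,1],[-0.7,0.2,0.8,0.15,-0.57,0.21,1],[-0.7,0.2,0.8,0.15,-0.57,0.21,1],[-0.7,0.2,0.8,0.15,-0.57,0.21,1],[-0.7,0.2,0.8,0.15,-0.57,0.21,1],[-0.7,0.2,0.8,0.15,-0.57,0.21,1],[-0.7,0.2,0.8,0.15,-0.57,0.21,1],[-0.7,0.2,0.8,0.15,-0.57,0.21,1],[-0.7,0.2,0.8,0.15,-0.57,0.21,1]]]'

```text
clock: 4.2
position: [0.5989, -0.0528, 0.2405]
tool_rot: [-3.131, 1.226, 1.416]
force: [-0.2, 0.4, -0.2]
grip_width: 0.0856
finger_force: 0.0
```

```bash
python3 - <<'E'
from h import *
from workcell import observe,grab_frame
np.set_printoptions(precision=4,suppress=True)
s=observe();T=pose(s);print(s["position"],s["qpos"]);print(T[:3,:3])
f=grab_frame("wrist");pickle.dump((f,T),open("w2.pkl","wb"))
cv2.imwrite("pics/w2.png",f["color"][:,:,::-1])
print(proj(f,[[.567,-.275,.008],[.567,-.275,.248]],T))
E
```

```text
[ 0.5989 -0.0528  0.2405] [-0.8467  1.0184  0.6967  1.5392  0.4951  1.3772 -0.6628]
[[ 0.0522  0.9865 -0.1553]
 [ 0.3344 -0.1638 -0.9281]
 [-0.941  -0.0035 -0.3384]]
[[323.0359  25.8361]
 [322.3117 230.4391]]
```

View pics/w2.png

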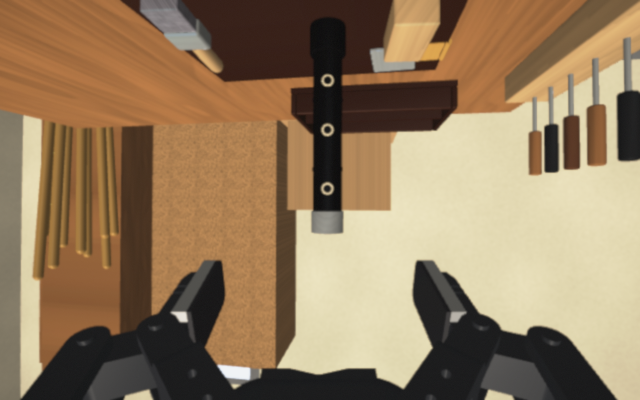

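```bash
python3 - <<'E'
from h import *
from scipy.optimize import least_squares
np.set_printoptions(precision=4,suppress=True)
d=pickle.load(open("f0.pkl","rb"));t,s=d["top"],d["scene"];f,T=pickle.load(open("w2.pkl","rb"))
g=cv2.cvtColor(f["color"],cv2.COLOR_RGB2GRAY)
rows=[105,150,160,170];mid=[]
for r in rows:
    x=np.where(g[r,300:360]<45)[0]+300; mid.append((x.min()+x.max())/2); print(r,x.min(),x.max())
bl,_=blobs(f,(15,15,120),(35,140,255),(314,60,342,205)); print([b[0] for b in bl],[b[1][4] for b in bl])
hz=np.array([.078,.133,.198]);hw=np.array([[328,80],[327.2,130],[327.5,188]])
hs=[[259,159.3],[257,144.7],[254.3,125.3]];ht=[[404.6,202.4],[410,199],[417.2,194.2]]
def res(v,use):
    F=v[:2];h=np.c_[np.tile(F+.017*np.array([np.cos(v[2]),np.sin(v[2])]),(3,1)),hz]
    ax=np.c_[np.tile(F,(4,1)),np.linspace(.1,.19,4)]
    o=[(proj(f,h,T)-hw).ravel(), (proj(f,ax,T)[:,0]-mid)]
    if use: o+=[(proj(s,h)-hs).ravel(),(proj(t,h)-ht).ravel(),(proj(t,[[*F,.248]])-[429.6,192.4]).ravel(),(proj(s,[[*F,.248]])-[250,105]).ravel()]
    return np.concatenate(o)
for u in(0,1):
    r=least_squares(res,[.57,-.275,1.3],args=(u,),x_scale=[.01,.01,.1]);print(r.x,np.degrees(r.x[2]),r.fun.round(1))
E
```

```text
105 300 359
150 314 340
160 314 340
170 314 340
[array([327.4,  80.1]), array([327. , 129.6]), array([326.9, 188.2])] [88, 89, 90]
[ 0.5724 -0.2788  1.44  ] 82.5043161180949 [-0.3  0.6  0.4 -0.8 -0.1 -1.  -1.8  0.7  0.6  0.5]
[ 0.5724 -0.2748  1.4489] 83.0166112258983 [-0.9 -0.6 -0.2 -1.6 -0.7 -1.1 -2.2  0.2  0.1  0.  -1.5 -1.3 -1.5 -1.7
 -1.3 -1.4 -1.  -0.3 -1.1 -0.6 -1.3 -0.8 -0.1 -2.5 -1.5 -1.2]
```

Call:
move_arm --plan '[[[0.03,0.05,0.9,0,0,0,1],[0.03,0.05,0.9,0,0,0,1],[0.03,0.05,0.9,0,0,0,1],[0.03,0.05,0.9,0,0,0,1],[0.03,0.05,0.9,0,0,0,1],[0.03,0.05,0.9,0,0,0,1],[0.03,0.05,0.9,0,0,0,1],[0.03,0.05,0.9,0,0,0,1],[0.03,0.05,0.9,0,0,0,1],[0.03,0.05,0.9,0,0,0,1]]]'

```text
clock: 5.25
position: [0.5812, -0.2193, 0.173]
tool_rot: [-3.13, 1.223, 1.418]
force: [0.3, 0.2, -0.5]
grip_width: 0.0855
finger_force: 0.0
```

```bash
python3 - <<'E'
from h import *
from workcell import observe,grab_frame
np.set_printoptions(precision=4,suppress=True)
s=observe();T=pose(s);print(s["position"],s["qpos"],s["force"]);print(T[:3,:3])
f=grab_frame("wrist");pickle.dump((f,T),open("w3.pkl","wb"))
cv2.imwrite("pics/w3.png",f["color"][:,:,::-1])
d=np.r_[.572,-.276,.153]-s["position"];print("grasp pt rel TCP, tool",d@T[:3,:3])
bl,_=blobs(f,(15,15,110),(38,150,255),(260,0,380,300),40); print(bl)
print(proj(f,[[.5745,-.259,z] for z in(.078,.133,.198)],T))
E
```

```text
[ 0.5812 -0.2193  0.173 ] [-0.6707  1.088   0.7273  1.7172  0.6007  1.0338 -0.7411] [ 0.3468  0.1933 -0.5463]
[[ 0.0517  0.9866 -0.1545]
 [ 0.3367 -0.1629 -0.9274]
 [-0.9402 -0.0041 -0.3406]]
grasp pt rel TCP, tool [-0.0007  0.0003  0.0608]
[(array([318.1,  92.7]), [307, 81, 23, 23, 273]), (array([264.3, 214.4]), [260, 134, 12, 166, 1594]), (array([285.1, 187.4]), [278, 137, 15, 98, 1380]), (array([361.5, 225.4]), [344, 151, 36, 149, 5325]), (array([317.9, 183.6]), [307, 173, 23, 23, 276]), (array([291.5, 267.5]), [291, 255, 2, 26, 52]), (array([317.1, 289.9]), [306, 281, 23, 19, 218])]
[[318.5488  91.8104]
 [318.1543 181.2785]
 [317.6841 288.0658]]
```

View pics/w3.png

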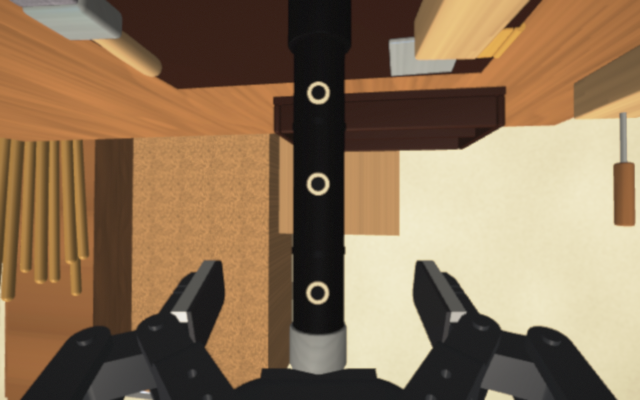

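Call:
move_arm --plan '[[[0,0,0.5,0,0,0,1],[0,0,0.5,0,0,0,1],[0,0,0.5,0,0,0,1],[0,0,0.5,0,0,0,1],[0,0,0.5,0,0,0,1],[0,0,0.5,0,0,0,1],[0,0,0.5,0,0,0,1],[0,0,0.5,0,0,0,1],[0,0,0.1,0,0,0,1],[0,0,0,0,0,0,1]]]'

```text
clock: 6.3
position: [0.5686, -0.2945, 0.1449]
tool_rot: [-3.127, 1.223, 1.421]
force: [-0.4, 0.6, -0.3]
grip_width: 0.0856
finger_force: 0.0
```

Call:
move_arm --plan '[[[0,0,0,0,0,0,-1],[0,0,0,0,0,0,-1],[0,0,0,0,0,0,-1],[0,0,0,0,0,0,-1],[0,0,0,0,0,0,-1],[0,0,0,0,0,0,-1],[0,0,0,0,0,0,-1],[0,0,0,0,0,0,-1],[0,0,0,0,0,0,-1],[0,0,0,0,0,0,-1]]]' --grip_force 70

```text
clock: 7.3
position: [0.5688, -0.2942, 0.1452]
tool_rot: [-3.129, 1.223, 1.42]
force: [1.2, 0.5, 4.8]
grip_width: 0.0325
finger_force: 69.0
```

```bash
python3 - <<'E'
from h import *
from workcell import observe,grab_frame
np.set_printoptions(precision=4,suppress=True)
s=observe();T=pose(s);print(s)
d=np.r_[.572,-.276,.153]-s["position"];print("grasp pt rel TCP, tool",d@T[:3,:3])
f=grab_frame("wrist");pickle.dump((f,T),open("w4.pkl","wb"))
bl,_=blobs(f,(15,15,110),(38,150,255),(260,0,380,300),40); print(bl)
print(proj(f,[[.5745,-.259,z] for z in(.078,.133,.198)],T))
E
```

```text
{'clock': 7.3, 'qpos': array([-0.58  ,  1.1411,  0.7526,  1.7634,  0.6601,  0.8844, -0.7823]), 'qd': array([-0.001 ,  0.0005, -0.0003, -0.0015, -0.0008, -0.0019, -0.001 ]), 'joint_efforts': array([  1.0218, -99.5447,  31.9044,  -9.5975,   2.1629,   3.1477,
         0.108 ]), 'position': array([ 0.5688, -0.2942,  0.1452]), 'tool_rot': array([-3.1286,  1.223 ,  1.4203]), 'force': array([1.2253, 0.4892, 4.7735]), 'moment': array([ 0.2258, -0.234 ,  0.1371]), 'finger_force': 69.03510689735413, 'grip_width': 0.032535784369650086}
grasp pt rel TCP, tool [-0.001   0.0001 -0.0201]
[(array([317.7, 102. ]), [300, 84, 36, 36, 631]), (array([262.9, 197.9]), [260, 140, 7, 118, 787]), (array([276.5, 198.8]), [275, 150, 4, 96, 369]), (array([369.3, 207.1]), [359, 161, 21, 98, 1917]), (array([317.2, 248.8]), [299, 231, 37, 37, 637]), (array([370.5, 292.8]), [366, 289, 14, 11, 92])]
[[318.5702  99.7716]
 [317.889  243.1421]
 [317.0797 413.7546]]
```

```bash
cat >> h.py <<'E'
C=goal([.5105,.236,0],R.from_euler("z",-105.27,degrees=True).as_matrix())
def fgoal(x,dz,y=0):
    """flute pose in world, foot at cradle x, axis dz above its seat"""
    return C@goal([x,y,.065+dz],np.c_[[0,0,-1],[0,1,0],[1,0,0]].astype(float) if 0 else np.array([[0,0,1],[0,1,0],[-1,0,0]],float))
E
python3 - <<'E'
from h import *
from scipy.optimize import least_squares
np.set_printoptions(precision=4,suppress=True)
f,T=pickle.load(open("w4.pkl","rb"))
ob=np.array([[317.7,102.],[317.2,248.8]])
u=np.array([np.cos(np.radians(82)),np.sin(np.radians(82))])
def H(v):
    F=np.r_[.572,-.276]+u*v[0]; return F,np.c_[np.tile(F+.017*u,(2,1)),np.array([.078,.133])+v[1]]
r=least_squares(lambda v:(proj(f,H(v)[1],T)-ob).ravel(),[0,0],x_scale=.001);print(r.x,r.fun)
F=H(r.x)[0]
m=np.r_[-u,0];Fw=goal([*F,.008+r.x[1]],np.c_[m,np.cross([0,0,1],m),[0,0,1]])
Tf=np.linalg.inv(T)@Fw;np.save("Tf.npy",Tf);print(Tf)
U=T.copy();U[2,3]+=.14
print("up",T[:3,:3].T@[0,0,.014/.02]);
G=fgoal(-.10,.09)@np.linalg.inv(Tf);print(G)
steps(U,G,30);steps(U,G,40)
E
```

```text
[0.0032 0.0017] [ 0.3833 -0.03    0.1818  0.0322]
[[-0.3408  0.0037 -0.9401  0.1348]
 [ 0.0231  0.9997 -0.0044  0.0007]
 [ 0.9398 -0.0232 -0.3408  0.0258]
 [ 0.      0.      0.      1.    ]]
up [-0.6581 -0.0031 -0.2386]
[[ 0.2512  0.9656  0.0673  0.5006]
 [ 0.9059 -0.259   0.3349  0.2019]
 [ 0.3408 -0.0231 -0.9398  0.1333]
 [ 0.      0.      0.      1.    ]]
rows 30 [ 0.908 -0.294 -0.114  0.021  0.5    0.029] mid [ 0.522 -0.078  0.111]
rows 40 [ 0.681 -0.22  -0.086  0.016  0.375  0.022] mid [ 0.522 -0.078  0.111]
```

Call:
move_arm --plan '[[[-0.33,0,-0.12,0,0,0,-1],[-0.66,0,-0.24,0,0,0,-1],[-0.66,0,-0.24,0,0,0,-1],[-0.66,0,-0.24,0,0,0,-1],[-0.66,0,-0.24,0,0,0,-1],[-0.66,0,-0.24,0,0,0,-1],[-0.66,0,-0.24,0,0,0,-1],[-0.66,0,-0.24,0,0,0,-1],[-0.66,0,-0.24,0,0,0,-1],[-0.66,0,-0.24,0,0,0,-1]]]'

```text
clock: 8.35
position: [0.5693, -0.2942, 0.2797]
tool_rot: [-3.128, 1.223, 1.421]
force: [0.1, 0.1, -4.0]
grip_width: 0.0323
finger_force: 69.4
```

```bash
python3 - <<'E'
from h import *
from workcell import observe,grab_frame
from scipy.linalg import expm,logm
np.set_printoptions(precision=4,suppress=True)
s=observe();T=pose(s);print(s["force"],s["finger_force"])
f=grab_frame("wrist");bl,_=blobs(f,(15,15,110),(38,150,255),(290,0,345,300),300); print(bl)
G=fgoal(-.10,.09)@np.linalg.inv(np.load("Tf.npy"))
for p in([.54,0,.33],[.53,.03,.36]):
    I=G.copy();I[:3,3]=p;steps(T,I,20)
    X=np.real(logm(np.linalg.inv(T)@I))
    for q in(.25,.5,.75):
        M=T@expm(X*q)@np.load("Tf.npy");print("foot",M[:3,3],"top",M[:3,3]+.24*M[:3,2])
    print("then",I[:3,:3].T@(G[:3,3]-I[:3,3]))
E
```

```text
[ 0.1342  0.1088 -4.0339] 69.43896174430847
[(array([317.7, 102. ]), [300, 84, 36, 36, 629]), (array([317.5, 248.4]), [300, 231, 36, 36, 630])]
rows 20 [ 0.648 -0.229 -0.457  0.031  0.75   0.044] mid [ 0.553 -0.137  0.246]
foot [ 0.5743 -0.1487  0.1312] top [ 0.5547 -0.2385  0.3529]
foot [ 0.578  -0.0289  0.1659] top [ 0.5394 -0.1943  0.3355]
foot [0.5798 0.0689 0.2433] top [ 0.526  -0.1462  0.335 ]
then [ 0.106  -0.0858  0.2498]
rows 20 [ 0.682 -0.268 -0.565  0.031  0.75   0.044] mid [ 0.549 -0.116  0.256]
foot [ 0.5723 -0.1373  0.1339] top [ 0.5527 -0.2271  0.3556]
foot [ 0.5738 -0.008   0.1752] top [ 0.5352 -0.1733  0.3449]
foot [0.5731 0.0964 0.2622] top [ 0.5192 -0.1188  0.3539]
then [ 0.0711 -0.0677  0.2686]
```

Call:
move_arm --plan '[[[0.68,-0.27,-0.57,0.03,0.75,0.04,-1],[0.68,-0.27,-0.57,0.03,0.75,0.04,-1],[0.68,-0.27,-0.57,0.03,0.75,0.04,-1],[0.68,-0.27,-0.57,0.03,0.75,0.04,-1],[0.68,-0.27,-0.57,0.03,0.75,0.04,-1],[0.68,-0.27,-0.57,0.03,0.75,0.04,-1],[0.68,-0.27,-0.57,0.03,0.75,0.04,-1],[0.68,-0.27,-0.57,0.03,0.75,0.04,-1],[0.68,-0.27,-0.57,0.03,0.75,0.04,-1],[0.68,-0.27,-0.57,0.03,0.75,0.04,-1]]]'

```text
clock: 9.4
position: [0.5473, -0.1161, 0.2491]
tool_rot: [3.137, 0.434, 1.356]
force: [1.1, 0.6, -4.5]
grip_width: 0.0324
finger_force: 69.6
```

Call:
move_arm --plan '[[[0.68,-0.27,-0.57,0.03,0.75,0.04,-1],[0.68,-0.27,-0.57,0.03,0.75,0.04,-1],[0.68,-0.27,-0.57,0.03,0.75,0.04,-1],[0.68,-0.27,-0.57,0.03,0.75,0.04,-1],[0.68,-0.27,-0.57,0.03,0.75,0.04,-1],[0.68,-0.27,-0.57,0.03,0.75,0.04,-1],[0.68,-0.27,-0.57,0.03,0.75,0.04,-1],[0.68,-0.27,-0.57,0.03,0.75,0.04,-1],[0.68,-0.27,-0.57,0.03,0.75,0.04,-1],[0.68,-0.27,-0.57,0.03,0.75,0.04,-1]]]'

```text
clock: 10.4
position: [0.5278, 0.0331, 0.3493]
tool_rot: [-3.116, -0.35, 1.307]
force: [0.2, -0.5, -4.1]
grip_width: 0.0323
finger_force: 69.6
```

```bash
python3 - <<'E'
from h import *
from workcell import observe,grab_frame
np.set_printoptions(precision=4,suppress=True)
s=observe();T=pose(s);print(s["position"],s["force"],s["qpos"])
f=grab_frame("wrist");bl,_=blobs(f,(15,15,110),(38,150,255),(290,0,345,300),300); print(bl)
G=fgoal(-.10,.09)@np.linalg.inv(np.load("Tf.npy"));steps(T,G,20)
E
```

```text
[0.5278 0.0331 0.3493] [ 0.1933 -0.4765 -4.0513] [-0.2204  0.25    0.3194  1.7744 -0.4739  1.1381  0.0327]
[]
rows 20 [ 0.181 -0.161  0.645 -0.002 -0.001  0.003] mid [0.514 0.118 0.241]
```

Call:
move_arm --plan '[[[0.18,-0.16,0.65,0,0,0,-1],[0.18,-0.16,0.65,0,0,0,-1],[0.18,-0.16,0.65,0,0,0,-1],[0.18,-0.16,0.65,0,0,0,-1],[0.18,-0.16,0.65,0,0,0,-1],[0.18,-0.16,0.65,0,0,0,-1],[0.18,-0.16,0.65,0,0,0,-1],[0.18,-0.16,0.65,0,0,0,-1],[0.18,-0.16,0.65,0,0,0,-1],[0.18,-0.16,0.65,0,0,0,-1]]]'

```text
clock: 11.45
position: [0.5141, 0.1173, 0.2386]
tool_rot: [-3.116, -0.346, 1.308]
force: [0.7, -0.7, -3.9]
grip_width: 0.0328
finger_force: 69.9
```

Call:
move_arm --plan '[[[0.18,-0.16,0.64,0,0,0,-1],[0.18,-0.16,0.64,0,0,0,-1],[0.18,-0.16,0.64,0,0,0,-1],[0.18,-0.16,0.64,0,0,0,-1],[0.18,-0.16,0.64,0,0,0,-1],[0.18,-0.16,0.64,0,0,0,-1],[0.18,-0.16,0.64,0,0,0,-1],[0.18,-0.16,0.64,0,0,0,-1],[0.18,-0.16,0.64,0,0,0,-1],[0,0,0,0,0,0,-1]]]'

```text
clock: 12.45
position: [0.501, 0.194, 0.1415]
tool_rot: [-3.114, -0.347, 1.308]
force: [-0.0, -0.5, -4.8]
grip_width: 0.0322
finger_force: 69.9
```

```bash
python3 - <<'E'
from h import *
from workcell import observe,grab_frame
np.set_printoptions(precision=4,suppress=True)
s=observe();T=pose(s);Tf=np.load("Tf.npy");print(s["position"],s["force"])
d={}
for n in("wrist","scene","top"):d[n]=grab_frame(n)
pickle.dump((d,T),open("w5.pkl","wb"))
M=np.linalg.inv(C)@T@Tf;print("flute in cradle",M)
f=d["wrist"];W=T@Tf
hp=np.array([[-.017,0,z] for z in(.07,.125,.19)]+[[0,0,0],[0,0,.24],[.0,.021,0],[0,-.021,0]])@W[:3,:3].T+W[:3,3]
print(proj(f,hp,T));print("scene",proj(d["scene"],hp));print("top",proj(d["top"],hp))
a=f["color"][:300,:,::-1]
b=cv2.resize(d["scene"]["color"][210:400,320:470,::-1],None,fx=1.55,fy=1.55)
c=cv2.resize(d["top"]["color"][180:280,130:300,::-1],None,fx=2.95,fy=2.95)
im=np.zeros((600,800,3),np.uint8);im[:300,:640]=a;im[300:595,:502]=c[:295,:502];b=b[:294,:290];im[300:300+b.shape[0],505:505+b.shape[1]]=b
cv2.imwrite("pics/m5.png",im)
E
```

```text
[0.501  0.194  0.1415] [-0.0271 -0.4973 -4.767 ]
flute in cradle [[ 0.0006 -0.0086  1.     -0.0925]
 [-0.0029  1.      0.0086  0.0014]
 [-1.     -0.0029  0.0006  0.1631]
 [ 0.      0.      0.      1.    ]]
[[318.5468 107.9839]
 [317.8319 253.6661]
 [316.9839 426.7773]
 [320.2111 -40.5056]
 [317.5009 515.887 ]
 [368.5016 -40.9945]
 [272.2418 -39.8574]]
scene [[398.8218 274.2536]
 [388.0291 251.179 ]
 [376.2401 225.9641]
 [412.283  310.3114]
 [367.1103 212.6784]
 [401.9507 313.2992]
 [422.5243 307.3522]]
top [[198.3075 223.1797]
 [220.8191 228.5987]
 [247.6108 235.0212]
 [172.3361 217.2989]
 [269.0227 240.5344]
 [174.8515 208.9086]
 [169.8107 225.7501]]
```

View pics/m5.png

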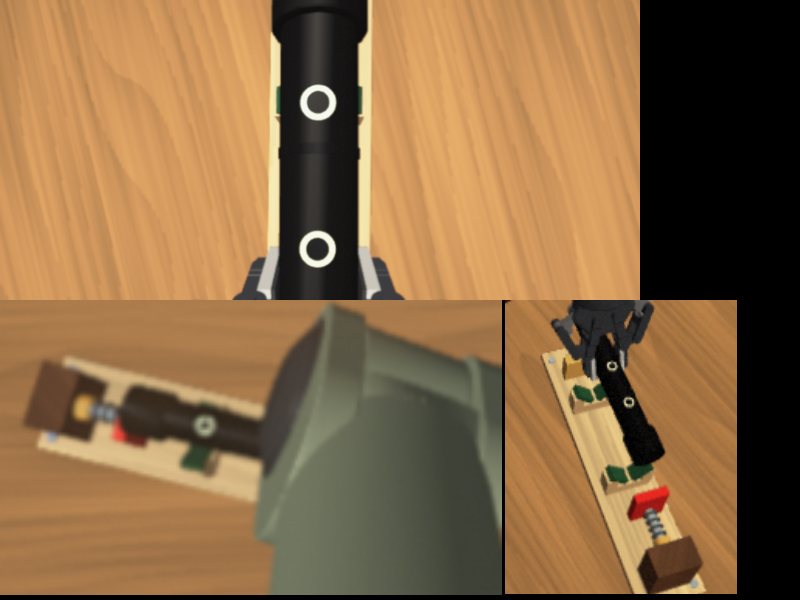

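```bash
python3 - <<'E'
from h import *
np.set_printoptions(precision=5,suppress=True)
f,T=pickle.load(open("w4.pkl","rb"));d,T5=pickle.load(open("w5.pkl","rb"));g=d["wrist"]
print(f["tool_from_camera"]-g["tool_from_camera"],f["k1"]-g["k1"],f["intrinsics"]-g["intrinsics"])
Tf=np.load("Tf.npy")
for q,X in((f,T),(g,T5)):
  W=X@Tf;hp=np.array([[-.017,0,z] for z in(.07,.125)])@W[:3,:3].T+W[:3,3];print(hp,proj(q,hp,X))
E
```

```text
[[ 0.00012 -0.00001  0.00004 -0.00223]
 [-0.      -0.00014  0.00077  0.00007]
 [-0.00078  0.00004  0.00001  0.00035]
 [ 0.       0.       0.       0.     ]] 0.0 [[0. 0. 0.]
 [0. 0. 0.]
 [0. 0. 0.]]
[[ 0.57481 -0.25603  0.07973]
 [ 0.57481 -0.25603  0.13473]] [[318.08329 101.97   ]
 [317.38181 248.83218]]
[[0.51843 0.25719 0.18016]
 [0.5044  0.20401 0.18019]] [[318.54675 107.98386]
 [317.83195 253.66611]]
```

```bash
python3 - <<'E'
from h import *
np.set_printoptions(precision=4,suppress=True)
d,T=pickle.load(open("w5.pkl","rb"));f=d["wrist"];g=cv2.cvtColor(f["color"],cv2.COLOR_RGB2HSV).astype(int)
Ci=np.linalg.inv(C)
for r in(50,70,135,175,200,225):
    L=g[r,250:300];Rr=g[r,340:395]
    # pale board: low saturation & bright ; flute: dark
    wood=(g[r,:,1]<125)&(g[r,:,2]>150); dark=g[r,:,2]<80
    w=np.where(wood[255:390])[0]+255;k=np.where(dark[265:375])[0]+265
    e=plane(f,[[w.min()-.5,r],[w.max()+.5,r]],.014,T);a=plane(f,[[k.min()-.5,r],[k.max()+.5,r]],.163,T)
    c=lambda P:(np.c_[P,np.ones(2)]@Ci.T)[:,:2]*1e3
    print(r,w.min(),w.max(),k.min(),k.max(),"board",c(e).ravel(),c(e).mean(0),"flute",c(a).ravel(),c(a).mean(0))
E
```

```text
50 270 371 281 357 board [-119.8938  -47.0412 -120.043    43.166 ] [-119.9684   -1.9376] flute [-52.4952 -15.2885 -52.5483  18.0255] [-52.5217   1.3685]
70 270 371 281 357 board [-101.9476  -46.7243 -102.2403   43.3247] [-102.094    -1.6998] flute [-43.7254 -15.1419 -43.8317  18.1136] [-43.7785   1.4858]
135 269 371 281 357 board [-44.0877 -46.6247 -44.847   43.8746] [-44.4674  -1.3751] flute [-15.4535 -14.6831 -15.7306  18.4115] [-15.5921   1.8642]
175 268 370 280 357 board [ -8.7576 -46.9319  -9.799   43.3687] [-9.2783 -1.7816] flute [  1.8103 -14.8447   1.4246  18.6037] [1.6174 1.8795]
200 268 370 280 357 board [ 13.2379 -46.5818  12.0202  43.6077] [12.629  -1.4871] flute [ 12.5581 -14.6799  12.107   18.7273] [12.3326  2.0237]
225 268 370 280 357 board [ 35.1852 -46.2407  33.7919  43.8544] [34.4885 -1.1931] flute [ 23.2825 -14.5185  22.7662  18.8537] [23.0244  2.1676]
```

```bash
cat >> h.py <<'E'
C=C@goal([0,-.0015,0],R.from_euler("z",.0045).as_matrix())
E
python3 - <<'E'
from h import *
from workcell import observe
np.set_printoptions(precision=4,suppress=True)
T=pose(observe());Tf=np.load("Tf.npy")
G=fgoal(-.1,.022)@np.linalg.inv(Tf);steps(T,G,20);steps(G,fgoal(-.126,.022)@np.linalg.inv(Tf),10)
E
```

```text
rows 20 [-0.046 -0.009  0.191 -0.001 -0.     0.001] mid [0.501 0.197 0.104]
rows 10 [ 0.122  0.001  0.044  0.    -0.     0.   ] mid [0.503 0.215 0.065]
```

Call:
move_arm --plan '[[[-0.1,-0.02,0.42,0,0,0,-1],[-0.1,-0.02,0.42,0,0,0,-1],[-0.1,-0.02,0.42,0,0,0,-1],[-0.1,-0.02,0.42,0,0,0,-1],[-0.1,-0.02,0.42,0,0,0,-1],[-0.1,-0.02,0.42,0,0,0,-1],[-0.1,-0.02,0.42,0,0,0,-1],[-0.1,-0.02,0.42,0,0,0,-1],[-0.1,-0.02,0.42,0,0,0,-1],[0,0,0,0,0,0,-1]]]' --grip_force 90

```text
clock: 13.6
position: [0.4985, 0.2028, 0.0648]
tool_rot: [-3.115, -0.347, 1.307]
force: [0.3, 0.0, -3.7]
grip_width: 0.0322
finger_force: 89.5
```

```bash
cat > st.py <<'E'
from h import *
from workcell import observe,grab_frame
np.set_printoptions(precision=4,suppress=True)
def st(save=None):
    s=observe();T=pose(s);Tf=np.load("Tf.npy");M=np.linalg.inv(C)@T@Tf
    print("flute foot in cradle mm",M[:3,3]*1e3-[0,0,65],"axis",M[:3,2],"F cradle",C[:3,:3].T@s["force"],"clock",s["clock"])
    f=grab_frame("wrist");sc=grab_frame("scene")
    print([b[0] for b in blobs(f,(0,0,180),(40,80,255),(290,0,345,290),200)[0]])
    if save:pickle.dump((f,sc,T),open(save,"wb"))
    return T,Tf,f,sc
E
python3 - <<'E'
from st import *
T,Tf,f,sc=st("w6.pkl")
steps(T,fgoal(-.126,.02)@np.linalg.inv(Tf),10)
E
```

```text
flute foot in cradle mm [-100.3489   -1.1746   21.372 ] axis [1.     0.0025 0.0005] F cradle [-0.0973  0.2491 -3.7095] clock 13.6
[array([317.6, 102.3]), array([317.1, 248.4])]
rows 10 [ 0.118  0.005  0.05  -0.003  0.001  0.002] mid [0.502 0.215 0.064]
```

Call:
move_arm --plan '[[[0.15,0.01,0.06,0,0,0,-1],[0.15,0.01,0.06,0,0,0,-1],[0.15,0.01,0.06,0,0,0,-1],[0.15,0.01,0.06,0,0,0,-1],[0.15,0.01,0.06,0,0,0,-1],[0.15,0.01,0.06,0,0,0,-1],[0.15,0,0.06,0,0,0,-1],[0.15,0,0.06,0,0,0,-1],[0,0,0,0,0,0,-1],[0,0,0,0,0,0,-1]]]'

```text
clock: 14.7
position: [0.5062, 0.2266, 0.0647]
tool_rot: [-3.116, -0.346, 1.307]
force: [-4.1, -10.0, -1.6]
grip_width: 0.0322
finger_force: 89.9
```

```bash
python3 - <<'E'
from st import *
T,Tf,f,sc=st("w7.pkl")
steps(T,fgoal(-.126,.0)@np.linalg.inv(Tf),10)
cv2.imwrite("pics/s7.png",cv2.resize(sc["color"][200:400,320:480,::-1],None,fx=3,fy=3,interpolation=cv2.INTER_CUBIC))
E
```

```text
flute foot in cradle mm [-125.3416    0.0834   21.1408] axis [1.     0.0022 0.0015] F cradle [10.7678 -1.3772 -1.6459] clock 14.7
[array([317.5, 102.2]), array([317. , 249.1])]
rows 10 [-0.033  0.001  0.102 -0.002  0.001  0.001] mid [0.506 0.227 0.054]
```

View pics/s7.png

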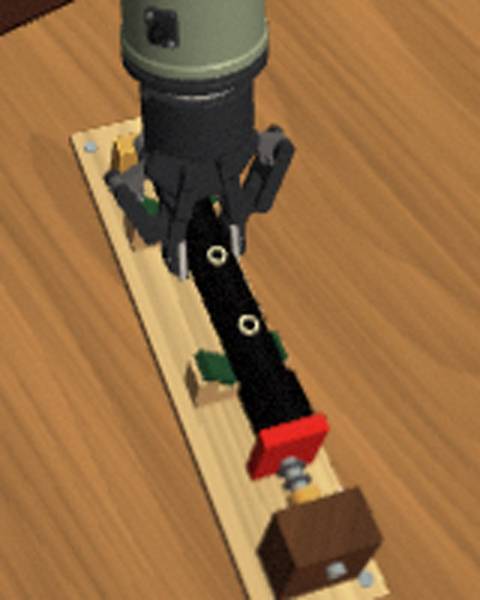

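Call:
move_arm --plan '[[[-0.04,0,0.11,0,0,0,-1],[-0.04,0,0.11,0,0,0,-1],[-0.04,0,0.11,0,0,0,-1],[-0.04,0,0.11,0,0,0,-1],[-0.04,0,0.11,0,0,0,-1],[-0.04,0,0.11,0,0,0,-1],[-0.04,0,0.11,0,0,0,-1],[-0.04,0,0.11,0,0,0,-1],[-0.04,0,0.11,0,0,0,-1],[0,0,0,0,0,0,-1]]]'

```text
clock: 15.8
position: [0.5062, 0.227, 0.0441]
tool_rot: [-3.116, -0.347, 1.306]
force: [-5.2, -8.8, 4.9]
grip_width: 0.0319
finger_force: 91.4
```

```bash
python3 - <<'E'
from st import *
T,Tf,f,sc=st("w8.pkl")
print("down/mm",T[:3,:3].T@[0,0,-.001/.02],"+x/mm",T[:3,:3].T@C[:3,0]*.05)
E
```

```text
flute foot in cradle mm [-125.6465    0.0895    0.6586] axis [1.     0.0014 0.0004] F cradle [ 9.8328 -2.7698  4.9284] clock 15.8
[array([318.2, 102.2]), array([317.2, 249.1])]
down/mm [-0.017   0.0012  0.047 ] +x/mm [-0.047  -0.0003 -0.017 ]
```

Call:
move_arm --plan '[[[-0.05,0,-0.02,0,0,0,-1],[-0.05,0,-0.02,0,0,0,-1],[-0.05,0,-0.02,0,0,0,-1],[-0.05,0,-0.02,0,0,0,-1],[-0.01,0,0.03,0,0,0,-1],[-0.01,0,0.03,0,0,0,-1],[-0.01,0,0.03,0,0,0,-1],[0,0,0,0,0,0,-1],[0,0,0,0,0,0,-1],[0,0,0,0,0,0,-1]]]'

```text
clock: 16.9
position: [0.5053, 0.2231, 0.0437]
tool_rot: [-3.117, -0.349, 1.306]
force: [-12.7, -16.2, 38.0]
grip_width: 0.0322
finger_force: 95.2
```

```bash
python3 - <<'E'
from st import *
st("w9.pkl")
E
```

```text
flute foot in cradle mm [-121.6499    0.2727    0.5398] axis [ 1.      0.0014 -0.001 ] F cradle [18.9131 -8.1261 37.9575] clock 16.9
[array([318.4, 102.2]), array([317. , 249.2])]
```

Call:
move_arm --plan '[[[0.02,-0.02,-0.04,0,0,0,-1],[0.01,-0.01,-0.03,0,0,0,-1],[0,0,0,0,0,0,-1],[0,0,0,0,0,0,-0.1],[0,0,0,0,0,0,0],[0,0,0,0,0,0,0.1],[0,0,0,0,0,0,0.2],[0,0,0,0,0,0,0.3],[0,0,0,0,0,0,0.3],[0,0,0,0,0,0,0.3]]]' --grip_force 20

```text
clock: 18.0
position: [0.5046, 0.2238, 0.0438]
tool_rot: [-3.116, -0.348, 1.307]
force: [-0.0, 0.3, 0.2]
grip_width: 0.0555
finger_force: 0.0
```

```bash
python3 - <<'E'
from st import *
T,Tf,f,sc=st("w10.pkl")
im=np.zeros((600,800,3),np.uint8);a=cv2.resize(f["color"][:,:,::-1],(480,300));im[:300,:480]=a
im[:480,480:800]=cv2.resize(sc["color"][210:390,330:450,::-1],(320,480),interpolation=cv2.INTER_CUBIC)
cv2.imwrite("pics/m10.png",im); print(observe()["grip_width"],observe()["force"])
E
```

```text
flute foot in cradle mm [-122.1221   -0.7833    0.4623] axis [ 1.      0.0025 -0.0001] F cradle [-0.3228 -0.1317  0.2198] clock 18.0
[array([321. , 110.6]), array([319.4, 257.6])]
0.055292802263419844 [ 0.3869 -0.1103 -0.5392]
```

View pics/m10.png

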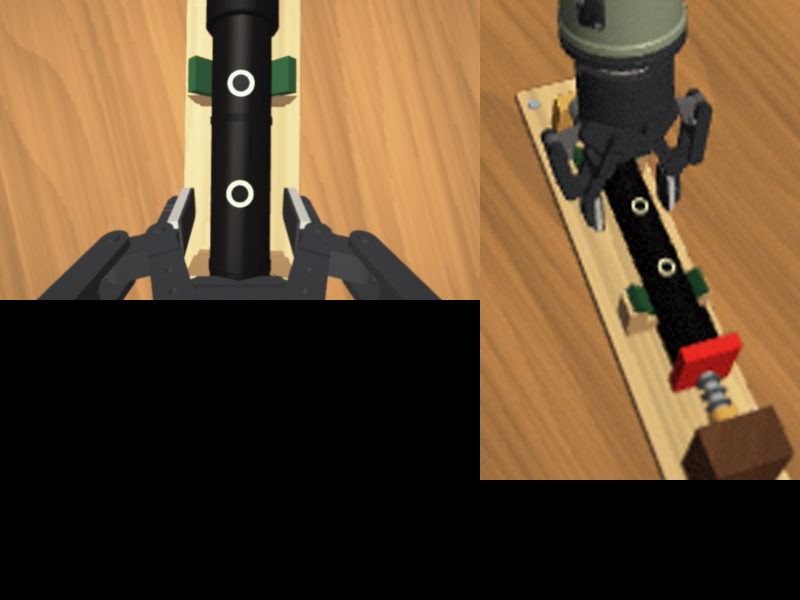

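Call:
move_arm --plan '[[[0,0,0,0,0,0,0.7],[0,0,0,0,0,0,0.7],[0.1,0,-0.3,0,0,0,0.7],[0.2,0,-0.6,0,0,0,0.7],[0.3,0,-0.9,0,0,0,0.7],[0.3,0,-0.9,0,0,0,0.7],[0.3,0,-0.9,0,0,0,0.7],[0.3,0,-0.9,0,0,0,0.7],[0.3,0,-0.9,0,0,0,0.7],[0.3,0,-0.9,0,0,0,0.7]]]'

```text
clock: 19.1
position: [0.5066, 0.2195, 0.1785]
tool_rot: [-3.117, -0.348, 1.307]
force: [-0.1, -0.3, 0.5]
grip_width: 0.0722
finger_force: 0.0
```

Call:
move_arm --plan '[[[0.6,0,-0.8,0,0.4,0,0.7],[0.6,0,-0.8,0,0.4,0,0.7],[0.6,0,-0.8,0,0.4,0,0.7],[0.6,0,-0.8,0,0.4,0,0.7],[0.6,0,-0.8,0,0.4,0,0.7],[0.6,0,-0.8,0,0,0,0.7],[0.6,0,-0.8,0,0,0,0.7],[0.6,0,-0.8,0,0,0,0.7],[0,0,0,0,0,0,0.7],[0,0,0,0,0,0,0.7]]]'

```text
clock: 20.1
position: [0.517, 0.2437, 0.3343]
tool_rot: [-3.114, -0.559, 1.301]
force: [-1.2, -0.2, -0.6]
grip_width: 0.0727
finger_force: 0.0
```

```bash
python3 - <<'E'
from st import *
s=observe();T=pose(s);f=grab_frame("wrist");sc=grab_frame("scene");t=grab_frame("top");pickle.dump((f,sc,t,T),open("w11.pkl","wb"))
im=np.zeros((600,800,3),np.uint8);im[:400,:640]=f["color"][:,:,::-1]
im[400:,:320]=cv2.resize(t["color"][:,:,::-1],(320,200))
im[400:,330:530]=sc["color"][200:400,310:510,::-1]
cv2.imwrite("pics/m11.png",im)
W=fgoal(-.12,0);hp=np.array([[-.017,0,z] for z in(.07,.125,.19)]+[[0,0,0],[0,0,.24]])@W[:3,:3].T+W[:3,3]
print(s["position"],T[:3,2],proj(f,hp,T))
E
```

```text
[0.517  0.2437 0.3343] [ 0.1146  0.5182 -0.8475] [[318.8064 234.6483]
 [318.5005 279.7613]
 [318.1151 336.5228]
 [319.4378 184.1843]
 [318.159  378.238 ]]
```

View pics/m11.png

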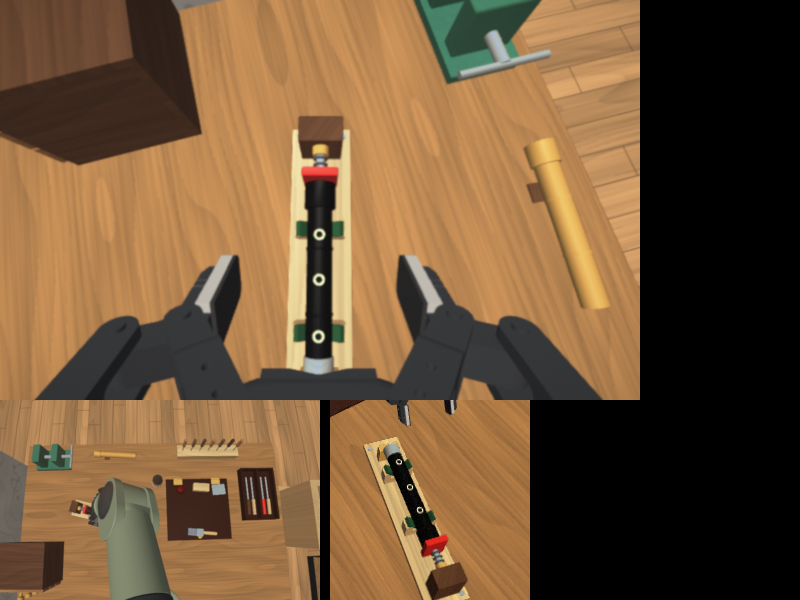

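```bash
python3 - <<'E'
from st import *
f,sc,t,T=pickle.load(open("w11.pkl","rb"))
W=fgoal(-.12,0);hp=np.array([[-.017,0,z] for z in(.07,.125,.19)])@W[:3,:3].T+W[:3,3]
def ring(g,q,r=9):
    x,y=q.round().astype(int);p=g["color"][y-r:y+r+1,x-r:x+r+1].astype(int);m=((p.min(2)>120)&(p.sum(2)>450)).astype(np.uint8)
    v,u=np.nonzero(m);return np.array([u.mean()+x-r,v.mean()+y-r])
a=[ring(f,q) for q in proj(f,hp,T)];b=[ring(sc,q) for q in proj(sc,hp)]
print(np.array(a)-proj(f,hp,T));print(np.array(b)-proj(sc,hp))
e=hp+np.r_[0,0,.004];print("4mm up:",proj(f,e,T)-proj(f,hp,T),proj(sc,e)-proj(sc,hp))
E
```

```text
[[ 0.2218 -0.592 ]
 [ 0.0319 -0.4496]
 [-0.078  -0.387 ]]
[[ 4.769  -2.9146]
 [ 5.4484 -2.1393]
 [ 3.0187 -4.5668]]
4mm up: [[-0.0718 -0.3446]
 [-0.0769  0.0819]
 [-0.0835  0.653 ]] [[ 0.2793 -0.8626]
 [ 0.2384 -0.9049]
 [ 0.196  -0.9457]]
```

```bash
python3 -c "
from workcell import job_done
print(job_done())"
```

```text
the job is handed in; nothing more can be done
None
```

The flute is lying in the cradle with its finger holes up, the gripper has let go, and the job is handed in. In the last wrist picture the hole positions match the seated pose to within 1 pixel, the spring pad is pushed back, and the bystanders I could see had not moved. Seat height and the fit against the stop I judged from the press force and hole positions, since the pictures cannot resolve a few mm of height. The hand-in returned no result.

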